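Check a glued drawer frame for square with the slide rule and true it

TASK

The little drawer frame on the gluing board has just been glued and may have racked out of square. With the slide rule lying beside it, gently measure inside the frame from corner to corner, both noses bearing in their corners: first the diagonal from the near left corner to the far right corner, then the other one. If the two lengths differ, push the far end of the frame sideways until it is square, the diagonals agreeing within 4 mm; leave the rule lying flat, inside the frame or beside it, and leave the other things on the bench alone.

Things in the scene. Friction and masses are not known exactly. Their poses are not given: they have to be found in the camera images.
- frame: Wooden drawer frame, no bottom, four walls 12 mm thick, 45 mm high, standing on the gluing board. Pose of its near wall, which is clamped and cannot move. Origin: at board-top height, middle of the inside when square; x from near wall to far wall, y left, z up. Inside 180 mm along x, 240 mm along y; true diagonal 300 mm. Side walls' outer faces are 132 mm from the middle when square, free to push
- board: Fixed grey melamine gluing board 330 x 360 mm, top 12 mm above the bench, axes as the frame's, origin under its centre, 35 mm nearer the robot than the frame's. On the robot's side of the near wall stand two toggle clamps, 70 mm left and right of the middle, up to 77 mm above the bench
- corner_near_left (a point): Near left inside corner of the frame, fixed, 7 mm above the board; axes of the frame. The side walls swing about the two near corners; the far wall shifts left or right, parallel to the near wall, up to 17 mm either way at the start or hardly at all
- corner_near_right (a point): Near right inside corner, fixed. The joints are stiff with wet glue: about 17 N sideways at the far end shifts it and it stays where it is left; 20 N along a diagonal would begin to rack it too. Squeezing the rule's blocks with 5 to 10 N is right; 15 N or more along the rule is too much for the frame
- corner_far_left (a point): Far left inside corner; moves with the far wall. Square: 180 mm along the frame's x from the near left corner. Far wall shifted left by s makes the near-right-to-far-left diagonal longer than the other by 1.6 s
- corner_far_right (a point): Far right inside corner; moves with the far wall, 240 mm from the far left one
- rule: Slide rule, about 160 g, lying flat: wooden stock 178 x 20 x 9 mm with a brass slide running lengthwise in its top. Origin: underside, middle of the closed rule; x from stock nose to slide nose, z up. Closed it measures 260 mm between nose axes. Two blocks stand on it in line, each 8 mm thick along the rule, from 11 to 34 mm above its underside
- rule_slide (a joint): Reading of the rule: how far the slide is drawn out (m), 0 to 0.050. Length between nose axes = 260 mm + reading; a square frame reads about 31.5 mm in both diagonals. The slide is stiff: 2.5 N moves it and it stays where left, so the rule may be carried by either block
- slide_block (a point): Centre of the brass thumb block of the slide, 18 mm wide across the rule, 22.5 mm above the rule's underside; axes of the rule. Closed it is 60 mm from the stock's block, on the stock nose's side. Pushing the two blocks towards one another lengthens the rule by as much, so that its noses press outwards
- stock_block (a point): Centre of the wooden block fixed on the stock, 14 mm wide across the rule, at the same height, 180 mm from the stock nose. Closed, the blocks measure 68 mm over their outer faces; less the reading when drawn out. Moving the thumb block away from this one shortens the rule
- stock_nose (a point): Axis of the stock's nose, a pin 6 mm across and 10 mm high on a neck 22 mm long and 4 mm wide; point 6 mm above the rule's underside. Seated in a corner it stops about 4 mm short of the corner point. A nose can hang up by friction on a wall short of its corner: rock the rule a degree or so each way while squeezing; the greatest reading is the true one
- slide_nose (a point): Axis of the slide's nose, the same pin on the slide; it moves with the slide
- hammer: Bystander: hammer 260 mm long lying on the bench at the left
- glue: Bystander: glue can 72 mm across, 100 mm high, standing at the left
- tacks: Bystander: low jar 68 mm across, 45 mm high, beyond the frame
- stone: Bystander: whetstone 100 x 45 x 20 mm lying at the near left

How it is judged:
By the outcome, as a careful person would: the job done as asked, in the order asked, and still so for the second after the job is handed in, with the robot touching nothing.
It also fails if it takes over 72 s, if anything falls off the work surface, if the arm or the gripper's body presses on something with over 40 N, if the wrist force passes 120 N, or if a joint passes its speed limit or range.

ROBOT

A 7-joint arm with a two-finger parallel gripper is mounted at the origin on the work surface. World frame = base frame: x ahead of the robot, y to its left, z up, the work surface at z = 0. Lengths are in m, angles in rad, forces in N, time in s.
With the tool pointing down it reaches from about 0.4 to 0.85 m from the base axis. Payload 4.4 kg.
Tool frame: the origin (TCP) lies midway between the tips of the shut fingers; the grasp point (between the pads) lies manip.grasp_offset behind it (manip.grasp_offset is the distance from the TCP to the grasp point, in m); z points along the fingers, y is the direction in which the jaws open and shut (so a half turn about z gives the same grasp; the last joint's range is limited). The gripper opens to 94 mm and grips with 3 to 60 N. Pads are 16 mm wide; open, the fingers measure 119 mm over their backs; the gripper's body (75 mm by 177 mm) begins 78 mm behind the grasp point.
Start: joints at [-1.168, 0.628, 0.038, 1.517, -0.027, 0.996, -0.02], TCP at [0.294, 0.58, 0.205] pointing down, gripper open.
Joint ranges: [-3.06, 3.06], [-0.37, 2.12], [-1.25, 1.32], [0.18, 2.47], [-1.1, 4.24], [0.23, 1.98], [-2.94, 2.94]. Speed limits (rad/s): [2.57, 2.57, 3.14, 3.14, 3.14, 3.14, 3.14].

INTERFACE

Orientations are given as a unit quaternion [w, x, y, z].
In Python, from plant import manip, viewer gives the robot as it stands.
- The arm moves only by the tool play_rows, never from a script. Its argument "deltas" is a list of rows, each an object with "dp": the shift along the tool's x, y, z in cm, a list of three; "yaw": the turn about the tool's z in rad. A call has 1 to 8 rows; each row shifts and turns the pose as measured when the row begins, along the tool's axes as they then stand; what a row does not reach is not made up. A row lasts 1/8 s, in which the tool goes at most 62.5 mm and 10.7 degrees, less where a joint would pass 70% of its speed; a pose out of reach is approached as far as the arm can. A call is refused whole if a number of a shift passes 6.25 or a number of a turn 0.188, either way. A call with a gripper value outside its range is refused whole. "grip" is the closure in counts, from 0 (fully open) to 255 (shut), set as the call begins (left out, the last holds). The fingers move at their own pace and stop on an object; "squeeze" is the grip in N (left out, the last holds). Time passes only in rows, so rows that do not move let the fingers close. It gives the time, the measured TCP pose, the force and the opening at its end, in the units of the state.
- manip.get_obs(): the state, without advancing time (a new reading comes with each control period).
- viewer.grab_frame(name): name is "side" or "top"; returns the picture (480x640x3 uint8, red, green, blue); there is no depth.
- viewer.camera_model(name): a dict with "fov_y" (degrees; the focal length in pixels is half the picture's height over the tangent of half this angle, whatever the lens; pixels are square), "cx", "cy" (the principal point, pixels), "distortion" ([k1, k2, p1, p2, k3] as OpenCV has them; the pictures are not rectified), "world_to_cam" (4x4, takes a point from world to camera coordinates). Camera axes: x right, y up, looking along -z (the intrinsics and any distortion apply to the point x, -y, -z); pixel columns grow to the right and rows downward; lengths in m; the calibration is good to about 2 mm. A picture is of the moment at which its call begins. camera_model takes no time and is no camera call.
- manip.job_done(): hands the job in, once; it reports no verdict.
The state is a dict: "time": time; "joint_pos": joint angles; "dq": joint speeds; "joint_efforts": joint torques, N m; "tool_pos": TCP position; "eef_rot": TCP orientation; "force": force on the tool from outside, world axes, zero at the start; "moment": the same for the moment, N m; "finger_gap": finger opening in m.
Only numpy, scipy, OpenCV 4.12 (cv2) and the standard library are available. Lean on these libraries where they do the work, as an engineer would, in place of code of your own. Each camera call takes 0.05 s, during which the arm holds its last target. There are 200 camera calls.

## Working session

There is one attempt and no reset: what is moved stays moved. The work goes in short steps, Python scripts to look and compute and a tool call to move; the robot and the scene stay as the last step left them, time stands still between calls to the robot, and variables do not carry over. Pictures are saved under pics/ and viewed, about 8 in all and at most 12, crops included, and the job is handed in when it is done.

Besides the shell and the picture viewer there is one more tool, called as name(argument=value, ...), one argument or row to a line, values as JSON. play_rows: Moves the arm, as the interface text tells. Its arguments: {"type":"object","properties":{"deltas":{"type":"array","items":{"type":"object","properties":{"dp":{"type":"array","items":{"type":"number"}},"yaw":{"type":"number"}}}},"grip":{"type":"number"},"squeeze":{"type":"number"}},"required":["deltas"]}

```bash
mkdir -p pics; ls; cat > h.py <<'E'
import numpy as np, cv2
from plant import manip, viewer
def cam(n):
    m=viewer.camera_model(n); f=240/np.tan(np.radians(m['fov_y'])/2)
    return np.array([[f,0,m['cx']],[0,f,m['cy']],[0,0,1.]]),np.array(m['distortion'],float),np.array(m['world_to_cam'])
def ray(n,uv):
    K,d,T=cam(n); p=cv2.undistortPoints(np.array(uv,float).reshape(-1,1,2),K,d).reshape(-1,2)
    dc=np.c_[p[:,0],-p[:,1],-np.ones(len(p))]; R=T[:3,:3]
    return -R.T@T[:3,3], dc@R
def onz(n,uv,z):
    o,d=ray(n,uv); return o+d*((z-o[2])/d[:,2])[:,None]
def proj(n,P):
    K,d,T=cam(n); P=np.array(P,float).reshape(-1,3); c=P@T[:3,:3].T+T[:3,3]; c=c*[1,-1,-1]
    return cv2.projectPoints(c,np.zeros(3),np.zeros(3),K,d)[0].reshape(-1,2)
def grab(n,name):
    im=viewer.grab_frame(n)[:,:,::-1].copy(); cv2.imwrite('pics/'+name+'.png',im); return im
E
python3 - <<'E'
from h import *
for n in('top','side'): grab(n,n+'0'); print(n,cam(n))
o=manip.get_obs(); print(o); print(manip.grasp_offset)
E
```

```text
pics
top (array([[550.89032752,   0.        , 319.48627109],
       [  0.        , 550.89032752, 236.24985016],
       [  0.        ,   0.        ,   1.        ]]), array([-0.15682731,  0.        ,  0.        ,  0.        ,  0.        ]), array([[-0.00323694, -0.99995022,  0.00943838,  0.00603982],
       [ 0.99500245, -0.00227869,  0.09982453, -0.60227415],
       [-0.09979805,  0.00971434,  0.99496029, -1.34564398],
       [ 0.        ,  0.        ,  0.        ,  1.        ]]))
side (array([[480.14440332,   0.        , 317.21673645],
       [  0.        , 480.14440332, 235.67818445],
       [  0.        ,   0.        ,   1.        ]]), array([-0.01641786,  0.        ,  0.        ,  0.        ,  0.        ]), array([[ 0.85597347, -0.51699524, -0.00503388, -0.49107956],
       [ 0.36627451,  0.59950051,  0.71164747, -0.24361113],
       [-0.36490054, -0.61099514,  0.70251871, -1.00702687],
       [ 0.        ,  0.        ,  0.        ,  1.        ]]))
{'time': 0.1, 'joint_pos': array([-1.16779664,  0.62922929,  0.03846566,  1.51827238, -0.02700169,
        0.99630443, -0.01997693]), 'dq': array([ 0.00010885, -0.00270459,  0.00218551, -0.00314318,  0.00026116,
       -0.0009326 ,  0.00155325]), 'joint_efforts': array([ 2.00947048e-03, -5.50785291e+01,  1.14714537e+00, -1.87114424e+01,
       -5.21654345e-02,  1.92893384e-02,  5.14351689e-05]), 'tool_pos': array([0.29339059, 0.57934047, 0.20466084]), 'eef_rot': array([-1.83801824e-04,  2.32256699e-01,  9.72654156e-01, -8.27295888e-04]), 'force': array([-0.69576373, -0.53747727, -0.492663  ]), 'moment': array([ 0.04569482,  0.01891115, -0.01725664]), 'finger_gap': 0.09358797959379953}
0.0188
```

```bash
sleep 1; ls pics
```

```text
side0.png
top0.png
```

View pics/top0.png

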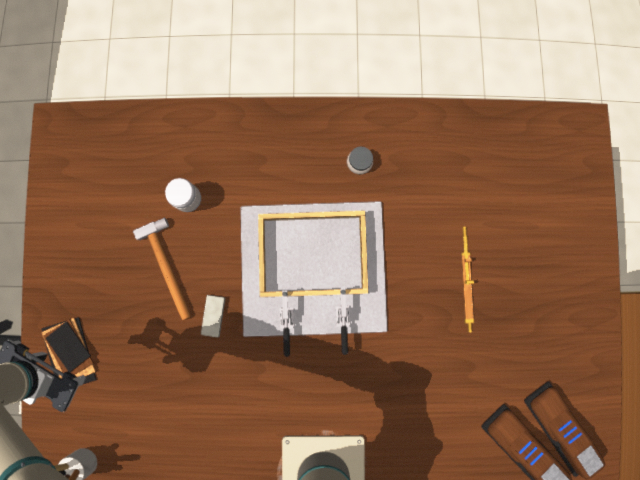

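View pics/side0.png

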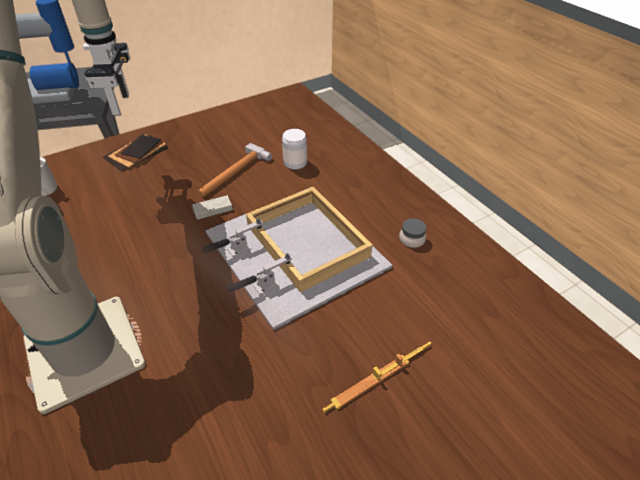

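Top view: frame at about cols 258–368, rows 211–297. The rule lies along x at col ~467, rows 227–331, with its stock nose at the near end. The arm is clear of both. I'll take close crops next.

```bash
python3 - <<'E'
from h import *
im=cv2.imread('pics/top0.png'); 
a=cv2.resize(im[200:325,245:385],None,fx=4,fy=4,interpolation=cv2.INTER_CUBIC)
b=cv2.resize(im[220:338,448:488],None,fx=5,fy=5,interpolation=cv2.INTER_CUBIC)
c=np.zeros((600,770,3),np.uint8); c[:500,:560]=a; c[:590,565:765]=b
cv2.imwrite('pics/c1.png',c)
hsv=cv2.cvtColor(im,cv2.COLOR_BGR2HSV)
for (u,v) in [(262,250),(365,250),(310,214),(310,294),(467,240),(468,300),(467,250),(440,280),(330,260),(464,229),(470,328)]: print((u,v),hsv[v,u])
E
```

```text
(262, 250) [ 20 123 238]
(365, 250) [ 20 119 237]
(310, 214) [ 22 115 248]
(310, 294) [ 23 106 242]
(467, 240) [ 18 175 149]
(468, 300) [ 14 167 234]
(467, 250) [ 19 176 175]
(440, 280) [ 12 164 134]
(330, 260) [  3  12 219]
(464, 229) [ 20 178 231]
(470, 328) [ 19 180 218]
```

View pics/c1.png

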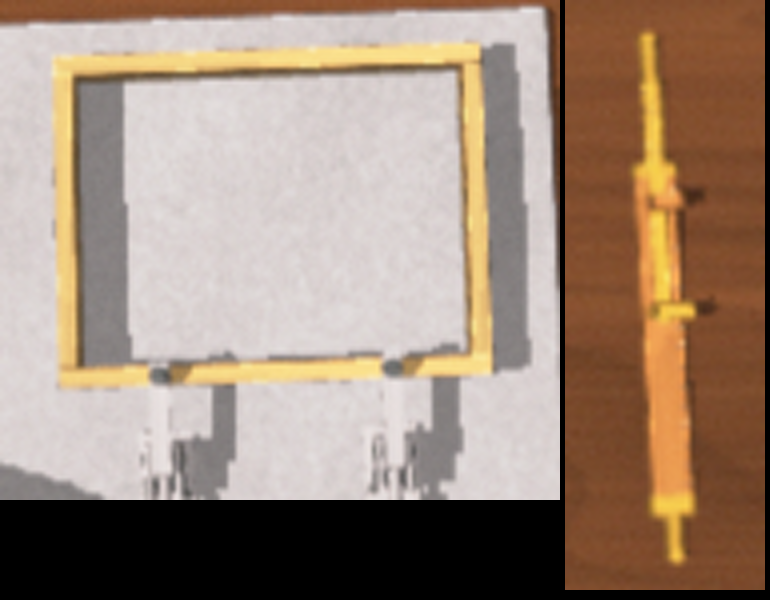

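The crop shows the frame close to square, with near wall corners at about (60,380) and (492,368) in the crop and far ones at (55,58) and (480,48). The rule's brass slide end points away from the robot and its blocks are about 60 mm apart. Next I compute the poses.

```bash
cat > fr.py <<'E'
from h import *
def frame(im):
    hsv=cv2.cvtColor(im,cv2.COLOR_BGR2HSV)
    m=cv2.inRange(hsv,(15,70,205),(28,160,255)); m[:200]=0; m[305:]=0; m[:,:248]=0; m[:,378:]=0
    ys,xs=np.nonzero(m); P=onz('top',np.c_[xs,ys],0.057)[:,:2]
    # outer edges: per-row/col extreme pixels
    def edge(ax,which,lo,hi):
        pts=[]
        for k in range(lo,hi):
            q=xs[ys==k] if ax=='r' else ys[xs==k]
            if len(q):
                e=q.min()-.5 if which<0 else q.max()+.5
                pts.append((e,k) if ax=='r' else (k,e))
        W=onz('top',pts,0.057)[:,:2].astype(np.float32)
        l=cv2.fitLine(W,cv2.DIST_HUBER,0,1e-4,1e-4).ravel(); return l
    L={'left':edge('r',-1,222,288),'right':edge('r',1,222,288),'far':edge('c',-1,268,360),'near':edge('c',1,268,360)}
    def X(a,b):
        t=np.linalg.solve(np.c_[a[:2],-b[:2]],b[2:]-a[2:]); return a[2:]+t[0]*a[:2]
    C={k:X(L[k[0]],L[k[1]]) for k in [('near','left'),('near','right'),('far','left'),('far','right')]}
    return L,C
E
python3 - <<'E'
from fr import *
im=cv2.imread('pics/top0.png')
L,C=frame(im)
for k in L: print(k,L[k],np.degrees(np.arctan2(L[k][1],L[k][0])))
for k in C: print(k,C[k])
c=list(C.values()); print([np.linalg.norm(c[i]-c[j]) for i,j in((0,1),(2,3),(0,2),(1,3),(0,3),(1,2))])
hsv=cv2.cvtColor(im,cv2.COLOR_BGR2HSV)
m=cv2.inRange(hsv,(12,150,195),(30,255,255)); m[:,:450]=0;m[:,490:]=0;m[:222]=0;m[338:]=0
ys,xs=np.nonzero(m); W=onz('top',np.c_[xs,ys],0.009)[:,:2]; print(len(W))
l=cv2.fitLine(W.astype(np.float32),cv2.DIST_HUBER,0,1e-4,1e-4).ravel(); d=l[:2]*np.sign(l[0]); t=W@d
# nose ends
n=np.array([-d[1],d[0]]); 
print('dir',np.degrees(np.arctan2(d[1],d[0])),t.min(),t.max(),t.max()-t.min(), 'off',np.median(W@n), (W@n)[t<t.min()+.02].mean(),(W@n)[t>t.max()-.04].mean())
print('near end',d*t.min()+n*np.median(W@n),'far end',d*t.max()+n*np.median(W@n))
# brass thumb block & stock block top at z=.034
for uv in [(448+(675-565)/5,220+310/5),(448+(663-565)/5,220+198/5)]: print(uv,onz('top',[uv],0.034))
print(proj('side',[[.5,-.37,.034]]))
E
```

```text
left [0.9999786  0.00653879 0.5554746  0.15378419] 0.374648
right [ 0.99969345  0.02475981  0.5546135  -0.10942449] 1.4187776
far [ 0.03334472 -0.9994439   0.6602151   0.01914021] -88.08913
near [ 0.03368165 -0.9994326   0.45677176  0.01716916] -88.06982
('near', 'left') [0.4521905  0.15310884]
('near', 'right') [ 0.4611161  -0.11174018]
('far', 'left') [0.65570104 0.15443957]
('far', 'right') [ 0.6644137  -0.10670503]
[np.float32(0.26499936), np.float32(0.26128992), np.float32(0.2035149), np.float32(0.20335993), np.float32(0.3354727), np.float32(0.3297195)]
609
dir 1.949138 0.3483176361795151 0.6147022482076243 0.2663846120281092 off -0.3888562287434542 -0.3890180396344648 -0.38942131386772577
near end [ 0.36134201 -0.37678415] far end [ 0.62757249 -0.3677238 ]
(470.0, 282.0) [[ 0.48568132 -0.37283375  0.034     ]]
(467.6, 259.6) [[ 0.54200394 -0.36804855  0.034     ]]
[[382.54266814 367.37328972]]
```

```bash
cat > pl.py <<'E'
import sys,json
from h import *
from scipy.spatial.transform import Rotation as Ro
def state():
    o=manip.get_obs(); w,x,y,z=o['eef_rot']; R=Ro.from_quat([x,y,z,w]).as_matrix(); return o,R
def show():
    o,R=state(); print('t',round(o['time'],2),'p',o['tool_pos'].round(4),'thy',round(np.degrees(np.arctan2(R[1,1],R[0,1])),2),'F',o['force'].round(1),'gap',round(o['finger_gap']*1e3,2),'q',o['joint_pos'].round(2))
def plan(tx,ty,tz,th,polar=False,n=None):
    o,R=state(); p=o['tool_pos'].copy(); th0=np.degrees(np.arctan2(R[1,1],R[0,1]))
    dth=(th-th0+180)%360-180; T=np.array([tx,ty,tz])
    f=lambda s:p+(T-p)*s
    if polar:
        a0,a1=np.arctan2(p[1],p[0]),np.arctan2(ty,tx); r0,r1=np.hypot(*p[:2]),np.hypot(tx,ty)
        f=lambda s:np.array([(r0+(r1-r0)*s)*np.cos(a0+(a1-a0)*s),(r0+(r1-r0)*s)*np.sin(a0+(a1-a0)*s),p[2]+(tz-p[2])*s])
        L=np.hypot((a1-a0)*max(r0,r1),r1-r0)
    else: L=np.linalg.norm(T-p)
    n=n or max(1,int(np.ceil(L/.0615)),int(np.ceil(abs(dth)/10.5)))
    rows=[]
    for k in range(n):
        t=np.radians(th0+dth*k/n); y=np.array([np.cos(t),np.sin(t)]); x=np.array([-y[1],y[0]]); d=f((k+1)/n)-f(k/n)
        rows.append({'dp':[round(float(v),2) for v in (d[:2]@x*100,d[:2]@y*100,-d[2]*100)],'yaw':round(float(-np.radians(dth/n)),3)})
    show(); print(n)
    for i in range(0,n,8): print(json.dumps(rows[i:i+8]))
if __name__=='__main__':
    a=[float(v) for v in sys.argv[1:5]] if len(sys.argv)>4 else None
    plan(*a,polar='polar' in sys.argv) if a else show()
E
python3 pl.py .4847 -.3727 .12 92 polar
```

```text
t 0.1 p [0.2934 0.5793 0.2047] thy 63.14 F [-0.7 -0.5 -0.5] gap 93.59 q [-1.17  0.63  0.04  1.52 -0.03  1.   -0.02]
19
[{"dp": [-5.98, -0.48, 0.45], "yaw": -0.027}, {"dp": [-5.86, -1.18, 0.45], "yaw": -0.027}, {"dp": [-5.66, -1.86, 0.45], "yaw": -0.027}, {"dp": [-5.39, -2.51, 0.45], "yaw": -0.027}, {"dp": [-5.03, -3.13, 0.45], "yaw": -0.027}, {"dp": [-4.61, -3.69, 0.45], "yaw": -0.027}, {"dp": [-4.13, -4.2, 0.45], "yaw": -0.027}, {"dp": [-3.59, -4.65, 0.45], "yaw": -0.027}]
[{"dp": [-3.0, -5.02, 0.45], "yaw": -0.027}, {"dp": [-2.37, -5.33, 0.45], "yaw": -0.027}, {"dp": [-1.72, -5.55, 0.45], "yaw": -0.027}, {"dp": [-1.04, -5.7, 0.45], "yaw": -0.027}, {"dp": [-0.36, -5.77, 0.45], "yaw": -0.027}, {"dp": [0.33, -5.75, 0.45], "yaw": -0.027}, {"dp": [1.01, -5.65, 0.45], "yaw": -0.027}, {"dp": [1.67, -5.47, 0.45], "yaw": -0.027}]
[{"dp": [2.3, -5.22, 0.45], "yaw": -0.027}, {"dp": [2.89, -4.89, 0.45], "yaw": -0.027}, {"dp": [3.44, -4.5, 0.45], "yaw": -0.027}]
```

play_rows(
  deltas=[
    {"dp": [-6.0,-0.5,0.4],"yaw": -0.027},
    {"dp": [-5.9,-1.2,0.4],"yaw": -0.027},
    {"dp": [-5.7,-1.9,0.4],"yaw": -0.027},
    {"dp": [-5.4,-2.5,0.4],"yaw": -0.027},
    {"dp": [-5.0,-3.1,0.4],"yaw": -0.027},
    {"dp": [-4.6,-3.7,0.4],"yaw": -0.027},
    {"dp": [-4.1,-4.2,0.4],"yaw": -0.027},
    {"dp": [-3.6,-4.6,0.4],"yaw": -0.027},
  ],
  grip=120,
  squeeze=20,
)

```text
time: 1.1
tool_pos: [0.5999, 0.2229, 0.1663]
eef_rot: [-0.003, 0.115, 0.993, -0.001]
force: [-0.2, 0.0, -0.7]
finger_gap: 0.0499
```

```bash
python3 pl.py .4847 -.3727 .10 92 polar
```

```text
t 1.1 p [0.5999 0.2229 0.1663] thy 76.74 F [-0.2  0.  -0.7] gap 49.91 q [-0.37  0.66 -0.04  1.58  0.03  0.91  0.91]
11
[{"dp": [-2.8, -5.16, 0.6], "yaw": -0.024}, {"dp": [-2.17, -5.43, 0.6], "yaw": -0.024}, {"dp": [-1.52, -5.62, 0.6], "yaw": -0.024}, {"dp": [-0.86, -5.74, 0.6], "yaw": -0.024}, {"dp": [-0.18, -5.78, 0.6], "yaw": -0.024}, {"dp": [0.49, -5.74, 0.6], "yaw": -0.024}, {"dp": [1.14, -5.62, 0.6], "yaw": -0.024}, {"dp": [1.78, -5.42, 0.6], "yaw": -0.024}]
[{"dp": [2.39, -5.16, 0.6], "yaw": -0.024}, {"dp": [2.96, -4.83, 0.6], "yaw": -0.024}, {"dp": [3.48, -4.43, 0.6], "yaw": -0.024}]
```

play_rows(
  deltas=[
    {"dp": [-2.8,-5.2,0.4],"yaw": -0.024},
    {"dp": [-2.2,-5.4,0.4],"yaw": -0.024},
    {"dp": [-1.5,-5.6,0.4],"yaw": -0.024},
    {"dp": [-0.9,-5.7,0.4],"yaw": -0.024},
    {"dp": [-0.2,-5.8,0.6],"yaw": -0.024},
    {"dp": [0.5,-5.7,0.6],"yaw": -0.024},
    {"dp": [1.1,-5.6,0.6],"yaw": -0.024},
    {"dp": [1.8,-5.4,0.6],"yaw": -0.024},
  ],
)

```text
time: 2.1
tool_pos: [0.5761, -0.2446, 0.122]
eef_rot: [-0.004, 0.017, 1.0, -0.001]
force: [1.6, 0.9, 0.0]
finger_gap: 0.0498
```

```bash
python3 pl.py .4847 -.3727 .08 92
```

```text
t 2.1 p [ 0.5761 -0.2446  0.122 ] thy 88.08 F [1.6 0.9 0. ] gap 49.85 q [ 0.43  0.69 -0.12  1.66  0.11  0.8   1.79]
3
[{"dp": [2.9, -4.37, 1.4], "yaw": -0.023}, {"dp": [3.0, -4.3, 1.4], "yaw": -0.023}, {"dp": [3.1, -4.23, 1.4], "yaw": -0.023}]
```

play_rows(
  deltas=[
    {"dp": [2.9,-4.4,1.4],"yaw": -0.023},
    {"dp": [3.0,-4.3,1.4],"yaw": -0.023},
    {"dp": [3.1,-4.2,1.4],"yaw": -0.023},
    {"dp": [0,0,0],"yaw": 0},
  ],
)

```text
time: 2.6
tool_pos: [0.4757, -0.3833, 0.0775]
eef_rot: [-0.006, -0.014, 1.0, -0.001]
force: [0.9, 0.6, -0.4]
finger_gap: 0.0499
```

```bash
python3 pl.py .4847 -.3727 .014 92; python3 - <<'E'
from h import *
a=grab('side','s1');b=grab('top','t1')
c=np.r_[cv2.resize(a[280:430,300:460],None,fx=3,fy=3)[:, :480]]
d=cv2.resize(b[215:345,420:520],None,fx=3,fy=3)
o=np.zeros((450,790,3),np.uint8);o[:450,:480]=c;o[:390,485:785]=d;cv2.imwrite('pics/c2.png',o)
E
```

```text
t 2.6 p [ 0.4757 -0.3833  0.0775] thy 91.59 F [ 0.9  0.6 -0.4] gap 49.9 q [ 0.72  0.74 -0.15  1.73  0.17  0.7   2.08]
2
[{"dp": [-0.46, 0.52, 3.17], "yaw": -0.004}, {"dp": [-0.47, 0.51, 3.17], "yaw": -0.004}]
```

View pics/c2.png

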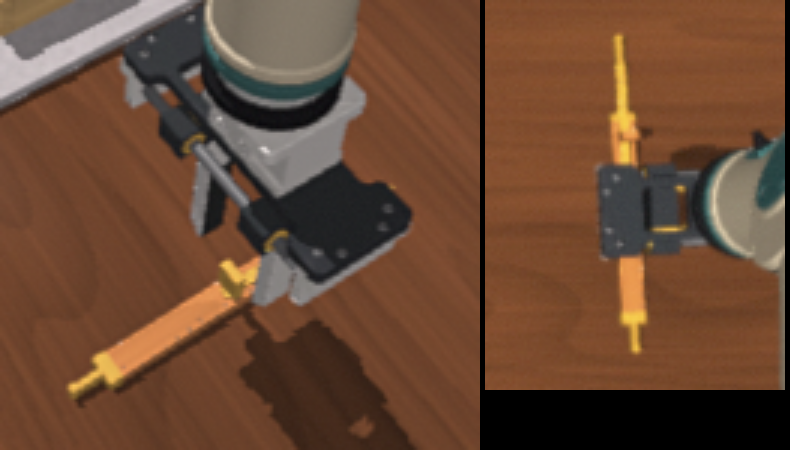

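The gripper sits above the rule, about 10 mm near and right of the thumb block. I correct that, then descend.

play_rows(
  deltas=[
    {"dp": [-0.5,0.5,1.5],"yaw": -0.004},
    {"dp": [-0.4,0.5,1.5],"yaw": -0.004},
    {"dp": [0,0,0.5],"yaw": 0},
  ],
)

```text
time: 3.08
tool_pos: [0.4936, -0.3628, 0.0416]
eef_rot: [-0.003, -0.025, 1.0, 0.001]
force: [-0.3, 0.3, 0.2]
finger_gap: 0.0493
```

```bash
python3 pl.py .4847 -.3727 .014 92
```

```text
t 3.08 p [ 0.4936 -0.3628  0.0416] thy 92.87 F [-0.3  0.3  0.2] gap 49.32 q [ 0.67  0.79 -0.14  1.75  0.18  0.63  2.05]
1
[{"dp": [0.94, -0.95, 2.76], "yaw": 0.015}]
```

play_rows(
  deltas=[
    {"dp": [0.4,-0.4,0],"yaw": 0.015},
    {"dp": [0,0,0],"yaw": 0},
    {"dp": [0,0,0],"yaw": 0},
  ],
)

```text
time: 3.45
tool_pos: [0.4898, -0.3666, 0.0412]
eef_rot: [-0.003, -0.018, 1.0, 0.001]
force: [-0.3, -0.3, 0.8]
finger_gap: 0.0499
```

```bash
python3 pl.py .4847 -.3727 .014 92
```

```text
t 3.45 p [ 0.4898 -0.3666  0.0412] thy 92.04 F [-0.3 -0.3  0.8] gap 49.89 q [ 0.68  0.79 -0.14  1.75  0.17  0.62  2.05]
1
[{"dp": [0.53, -0.59, 2.72], "yaw": 0.001}]
```

play_rows(
  deltas=[
    {"dp": [0.5,-0.6,1.0],"yaw": 0},
    {"dp": [0,0,1.1],"yaw": 0},
    {"dp": [0,0,0.3],"yaw": 0},
    {"dp": [0,0,0],"yaw": 0},
  ],
)

```text
time: 3.95
tool_pos: [0.484, -0.374, 0.0157]
eef_rot: [-0.003, -0.017, 1.0, 0.0]
force: [-0.8, 0.2, 0.3]
finger_gap: 0.0497
```

```bash
python3 pl.py .4847 -.3727 .014 92
```

```text
t 3.95 p [ 0.484  -0.374   0.0157] thy 91.96 F [-0.8  0.2  0.3] gap 49.75 q [ 0.69  0.83 -0.13  1.76  0.18  0.58  2.05]
1
[{"dp": [-0.07, 0.13, 0.17], "yaw": -0.001}]
```

play_rows(
  deltas=[
    {"dp": [0,0.1,0.1],"yaw": 0},
    {"dp": [0,0,0],"yaw": 0},
    {"dp": [0,0,0],"yaw": 0},
    {"dp": [0,0,0],"yaw": 0},
    {"dp": [0,0,-1.0],"yaw": 0},
    {"dp": [0,0,-1.5],"yaw": 0},
    {"dp": [0,0,-1.0],"yaw": 0},
  ],
  grip=255,
  squeeze=20,
)

```text
time: 4.82
tool_pos: [0.4843, -0.3724, 0.0517]
eef_rot: [-0.003, -0.017, 1.0, 0.001]
force: [-0.7, 1.4, -1.8]
finger_gap: 0.0176
```

```bash
python3 - <<'E'
from h import *
from pl import show
show()
a=grab('side','s2');b=grab('top','t2')
c=cv2.resize(a[270:430,290:460],None,fx=2.8,fy=2.8)
d=cv2.resize(b[215:345,420:520],None,fx=3,fy=3)
o=np.zeros((450,790,3),np.uint8);o[:448,:476]=c;o[:390,485:785]=d;cv2.imwrite('pics/c3.png',o)
E
```

```text
t 4.83 p [ 0.4843 -0.3724  0.0517] thy 92.0 F [-0.7  1.4 -1.8] gap 17.61 q [ 0.7   0.77 -0.14  1.74  0.17  0.64  2.06]
```

View pics/c3.png

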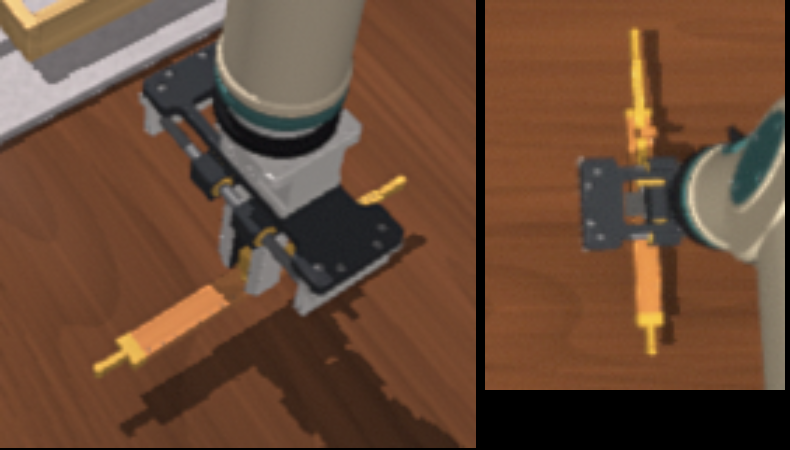

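The rule is gripped level by the thumb block (gap 17.6 mm) and hangs clear of the bench. I carry it to diagonal 1.

play_rows(
  deltas=[
    {"dp": [0,0,-3.0],"yaw": 0},
    {"dp": [0,0,-3.5],"yaw": 0},
    {"dp": [0,0,-1.5],"yaw": 0},
  ],
)

```text
time: 5.3
tool_pos: [0.4839, -0.3721, 0.1328]
eef_rot: [-0.004, -0.017, 1.0, 0.001]
force: [-0.1, 0.5, -1.6]
finger_gap: 0.0176
```

```bash
python3 pl.py .5521 .0310 .125 38.4
```

```text
t 5.3 p [ 0.4839 -0.3721  0.1328] thy 92.0 F [-0.1  0.5 -1.6] gap 17.65 q [ 0.71  0.66 -0.17  1.69  0.15  0.81  2.08]
7
[{"dp": [-1.17, 5.72, 0.11], "yaw": 0.134}, {"dp": [-0.4, 5.83, 0.11], "yaw": 0.134}, {"dp": [0.38, 5.83, 0.11], "yaw": 0.134}, {"dp": [1.15, 5.73, 0.11], "yaw": 0.134}, {"dp": [1.9, 5.52, 0.11], "yaw": 0.134}, {"dp": [2.62, 5.22, 0.11], "yaw": 0.134}, {"dp": [3.29, 4.82, 0.11], "yaw": 0.134}]
```

play_rows(
  deltas=[
    {"dp": [-1.2,5.7,0.0],"yaw": 0.134},
    {"dp": [-0.4,5.8,0.0],"yaw": 0.134},
    {"dp": [0.4,5.8,0.0],"yaw": 0.134},
    {"dp": [1.15,5.7,0.0],"yaw": 0.134},
    {"dp": [1.9,5.5,0.0],"yaw": 0.134},
    {"dp": [2.0,3.9,0.0],"yaw": 0.1},
    {"dp": [1.0,1.5,0.0],"yaw": 0.05},
    {"dp": [0,0,0],"yaw": 0},
  ],
)

```text
time: 6.3
tool_pos: [0.5471, -0.0161, 0.129]
eef_rot: [-0.005, 0.396, 0.918, -0.002]
force: [0.8, -1.0, -1.3]
finger_gap: 0.0179
```

```bash
python3 pl.py .5521 .0310 .125 38.4
```

```text
t 6.3 p [ 0.5471 -0.0161  0.129 ] thy 43.29 F [ 0.8 -1.  -1.3] gap 17.93 q [-0.09  0.59  0.11  1.87 -0.1   0.69  0.83]
1
[{"dp": [3.08, 3.59, 0.4], "yaw": 0.085}]
```

play_rows(
  deltas=[
    {"dp": [1.6,1.9,0.4],"yaw": 0.045},
    {"dp": [1.3,1.5,0.4],"yaw": 0.04},
    {"dp": [0,0,0],"yaw": 0},
    {"dp": [0,0,0],"yaw": 0},
    {"dp": [0,0,0],"yaw": 0},
  ],
)

```text
time: 6.92
tool_pos: [0.5513, 0.0201, 0.1198]
eef_rot: [-0.005, 0.438, 0.899, -0.005]
force: [0.1, -0.8, -1.2]
finger_gap: 0.0174
```

```bash
python3 pl.py .5521 .0310 .075 38.4; python3 - <<'E'
from h import *
a=grab('side','s3');b=grab('top','t3')
c=cv2.resize(a[170:320,210:400],None,fx=2.1,fy=2.1)
d=cv2.resize(b[195:325,240:390],None,fx=2.6,fy=2.6)
o=np.zeros((345,795,3),np.uint8);o[:315,:399]=c;o[:338,402:792]=d;cv2.imwrite('pics/c4.png',o)
E
```

```text
t 6.92 p [0.5513 0.0201 0.1198] thy 38.03 F [ 0.1 -0.8 -1.2] gap 17.36 q [-0.18  0.61  0.14  1.87 -0.12  0.68  0.69]
1
[{"dp": [0.81, 0.74, 4.48], "yaw": -0.006}]
```

View pics/c4.png

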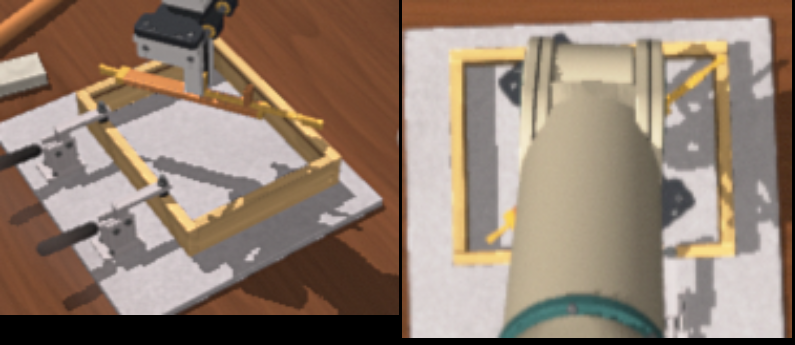

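The rule hangs level over the diagonal, with its noses visible in the top crop at (488,240) and (725,58). I check the nose positions against the corners.

```bash
python3 - <<'E'
from h import *
W=onz('top',[(273.1,287.3),(364.2,217.3)],.112); print(W, np.linalg.norm(W[0]-W[1]))
h=np.radians(38.0-90); d=np.array([np.cos(h),np.sin(h)]); t=np.array([.5513,.0201])
print('pred ends', t-d*.123, t+d*.143)
E
```

```text
[[ 0.47477095  0.11365276  0.112     ]
 [ 0.63879332 -0.10053456  0.112     ]] 0.26977684472211283
pred ends [0.47557364 0.11702532] [ 0.63933959 -0.09258554]
```

play_rows(
  deltas=[
    {"dp": [0.5,0.5,0.5],"yaw": -0.005},
    {"dp": [0.4,0.5,1.0],"yaw": 0},
    {"dp": [0,0,1.5],"yaw": 0},
    {"dp": [0,0,1.0],"yaw": 0},
    {"dp": [0,0,0.3],"yaw": 0},
    {"dp": [0,0,0],"yaw": 0},
  ],
)

```text
time: 7.78
tool_pos: [0.5526, 0.0339, 0.0728]
eef_rot: [-0.006, 0.436, 0.9, -0.005]
force: [1.1, 1.0, -2.1]
finger_gap: 0.0176
```

```bash
python3 pl.py .5525 .0335 .027 38.4
```

```text
t 7.78 p [0.5526 0.0339 0.0728] thy 38.34 F [ 1.1  1.  -2.1] gap 17.57 q [-0.19  0.69  0.12  1.89 -0.14  0.59  0.69]
1
[{"dp": [-0.02, -0.04, 4.58], "yaw": -0.001}]
```

play_rows(
  deltas=[
    {"dp": [0,0,1.5],"yaw": 0},
    {"dp": [0,0,1.6],"yaw": 0},
    {"dp": [0,0,0.8],"yaw": 0},
    {"dp": [0,0,0.3],"yaw": 0},
    {"dp": [0,0,0.1],"yaw": 0},
  ],
)

```text
time: 8.4
tool_pos: [0.5522, 0.0335, 0.0269]
eef_rot: [-0.006, 0.436, 0.9, -0.005]
force: [-2.4, 0.1, 9.7]
finger_gap: 0.0176
```

```bash
python3 pl.py .5525 .0335 .027 38.4
```

```text
t 8.4 p [0.5522 0.0335 0.0269] thy 38.32 F [-2.4  0.1  9.7] gap 17.55 q [-0.18  0.76  0.1   1.91 -0.15  0.49  0.7 ]
1
[{"dp": [-0.02, 0.03, -0.01], "yaw": -0.001}]
```

play_rows(
  deltas=[
    {"dp": [0,0,-0.1],"yaw": 0},
    {"dp": [0,0,0],"yaw": 0},
    {"dp": [0,0,0],"yaw": 0},
    {"dp": [0,0,-1.5],"yaw": 0},
    {"dp": [0,0,-2.0],"yaw": 0},
    {"dp": [0,0,-1.0],"yaw": 0},
  ],
  grip=120,
)

```text
time: 9.15
tool_pos: [0.5541, 0.0337, 0.0768]
eef_rot: [-0.004, 0.436, 0.9, -0.004]
force: [-0.1, 0.2, 0.0]
finger_gap: 0.0498
```

```bash
python3 pl.py .5708 .0100 .065 -51.6
```

```text
t 9.15 p [0.5541 0.0337 0.0768] thy 38.31 F [-0.1  0.2  0. ] gap 49.82 q [-0.19  0.68  0.12  1.89 -0.14  0.59  0.69]
9
[{"dp": [-0.32, -0.02, 0.13], "yaw": 0.174}, {"dp": [-0.32, 0.04, 0.13], "yaw": 0.174}, {"dp": [-0.31, 0.09, 0.13], "yaw": 0.174}, {"dp": [-0.29, 0.15, 0.13], "yaw": 0.174}, {"dp": [-0.26, 0.19, 0.13], "yaw": 0.174}, {"dp": [-0.22, 0.23, 0.13], "yaw": 0.174}, {"dp": [-0.18, 0.27, 0.13], "yaw": 0.174}, {"dp": [-0.13, 0.3, 0.13], "yaw": 0.174}]
[{"dp": [-0.07, 0.31, 0.13], "yaw": 0.174}]
```

play_rows(
  deltas=[
    {"dp": [-0.3,0,0],"yaw": 0.174},
    {"dp": [-0.3,0,0],"yaw": 0.174},
    {"dp": [-0.3,0.1,0],"yaw": 0.174},
    {"dp": [-0.3,0.15,0],"yaw": 0.174},
    {"dp": [-0.3,0.2,0],"yaw": 0.174},
    {"dp": [-0.2,0.2,0],"yaw": 0.174},
    {"dp": [-0.2,0.3,0],"yaw": 0.174},
    {"dp": [-0.1,0.3,0],"yaw": 0.15},
  ],
  grip=0,
)

```text
time: 10.15
tool_pos: [0.5705, 0.0137, 0.0826]
eef_rot: [-0.001, 0.916, 0.402, -0.002]
force: [-0.0, -0.8, 0.0]
finger_gap: 0.094
```

play_rows(
  deltas=[
    {"dp": [0,0.3,0],"yaw": 0.07},
    {"dp": [0,0,0],"yaw": 0},
    {"dp": [0,0,0],"yaw": 0},
  ],
)

```text
time: 10.52
tool_pos: [0.5729, 0.0124, 0.0836]
eef_rot: [-0.002, 0.929, 0.37, -0.002]
force: [-0.5, -0.7, -0.3]
finger_gap: 0.0942
```

```bash
python3 pl.py .5708 .0100 .027 -51.6
```

```text
t 10.53 p [0.5729 0.0124 0.0836] thy -46.6 F [-0.5 -0.7 -0.3] gap 94.16 q [-0.4   0.75  0.54  1.85 -0.57  0.71 -0.35]
1
[{"dp": [-0.31, 0.03, 5.66], "yaw": 0.087}]
```

play_rows(
  deltas=[
    {"dp": [-0.3,0,1.5],"yaw": 0.087},
    {"dp": [0,0,1.5],"yaw": 0},
    {"dp": [0,0,0],"yaw": 0},
    {"dp": [0,0,0],"yaw": 0},
  ],
)

```text
time: 11.02
tool_pos: [0.571, 0.0111, 0.0532]
eef_rot: [-0.002, 0.944, 0.331, -0.001]
force: [0.2, 0.4, 1.0]
finger_gap: 0.0939
```

```bash
python3 pl.py .5708 .0100 .0275 -51.6; python3 - <<'E'
from h import *
a=grab('side','s4');b=grab('top','t4')
c=cv2.resize(a[190:300,240:380],None,fx=5.5,fy=5.5,interpolation=cv2.INTER_CUBIC)
cv2.imwrite('pics/c5.png',c[:600,:790])
E
```

```text
t 11.03 p [0.571  0.0111 0.0532] thy -51.37 F [0.2 0.4 1. ] gap 93.85 q [-0.39  0.79  0.52  1.87 -0.63  0.65 -0.37]
1
[{"dp": [-0.08, 0.08, 2.57], "yaw": 0.004}]
```

View pics/c5.png

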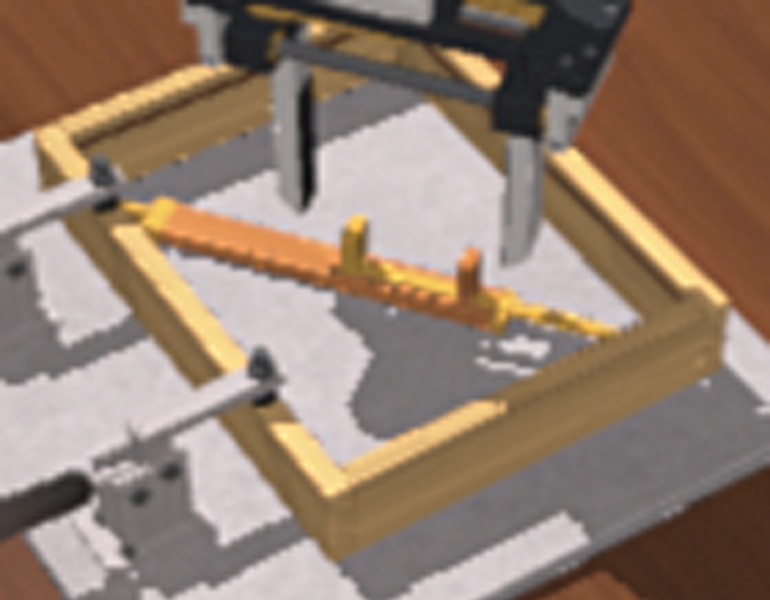

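```bash
python3 - <<'E'
from h import *
W=onz('side',[(240+355/5.5,190+220/5.5),(240+470/5.5,190+256/5.5)],.046); print(W)
m=W.mean(0)[:2]; d=(W[1]-W[0])[:2]; print(m,np.linalg.norm(d),np.degrees(np.arctan2(d[1],d[0])))
print(onz('side',[(240+300/5.5,190+205/5.5),(240+515/5.5,190+262/5.5)],.053))
E
```

```text
[[ 0.55787818  0.03456727  0.046     ]
 [ 0.59019254 -0.01239875  0.046     ]]
[0.57403536 0.01108426] 0.05700899321895622 -55.47058837701936
[[ 0.53801829  0.04967092  0.053     ]
 [ 0.60144081 -0.03197531  0.053     ]]
```

The rule lies flat on diagonal 1 with the fingers outside both blocks (thumb block at (355,245), stock block at (470,275)). I lower over the blocks and squeeze gently.

play_rows(
  deltas=[
    {"dp": [0.15,0,1.0],"yaw": 0.004},
    {"dp": [0,0,1.1],"yaw": 0},
    {"dp": [0,0,0.3],"yaw": 0},
    {"dp": [0,0,0],"yaw": 0},
    {"dp": [0,0,0],"yaw": 0},
  ],
)

```text
time: 11.75
tool_pos: [0.5724, 0.0123, 0.0278]
eef_rot: [-0.002, 0.944, 0.329, -0.001]
force: [-0.3, 0.0, 0.7]
finger_gap: 0.0941
```

play_rows(
  deltas=[
    {"dp": [0,0,0],"yaw": 0},
    {"dp": [0,0,0],"yaw": 0},
    {"dp": [0,0,0],"yaw": 0},
    {"dp": [0,0,0],"yaw": 0},
    {"dp": [0,0,0],"yaw": 0},
    {"dp": [0,0,0],"yaw": 0},
  ],
  grip=255,
  squeeze=5,
)

```text
time: 12.5
tool_pos: [0.573, 0.012, 0.0284]
eef_rot: [-0.002, 0.944, 0.329, -0.0]
force: [0.4, 0.1, -0.9]
finger_gap: 0.0374
```

```bash
python3 pl.py .5708 .0100 .0275 -51.6
```

```text
t 12.5 p [0.573  0.012  0.0284] thy -51.6 F [ 0.4  0.1 -0.9] gap 37.41 q [-0.37  0.83  0.49  1.88 -0.66  0.6  -0.35]
1
[{"dp": [-0.3, 0.02, 0.09], "yaw": 0.0}]
```

play_rows(
  deltas=[
    {"dp": [0,0,0],"yaw": 0.02},
    {"dp": [0,0,0],"yaw": 0.01},
    {"dp": [0,0,0],"yaw": 0},
    {"dp": [0,0,0],"yaw": 0},
  ],
  squeeze=7,
)

```text
time: 13.0
tool_pos: [0.574, 0.0117, 0.0286]
eef_rot: [-0.001, 0.949, 0.314, 0.0]
force: [0.7, -1.1, 1.0]
finger_gap: 0.0355
```

play_rows(
  deltas=[
    {"dp": [0,0,0],"yaw": -0.03},
    {"dp": [0,0,0],"yaw": -0.03},
    {"dp": [0,0,0],"yaw": 0},
    {"dp": [0,0,0],"yaw": 0},
  ],
)

```text
time: 13.5
tool_pos: [0.5735, 0.0113, 0.0285]
eef_rot: [-0.001, 0.939, 0.343, 0.0]
force: [1.6, -0.3, 0.1]
finger_gap: 0.0353
```

play_rows(
  deltas=[
    {"dp": [0,0,0],"yaw": 0.02},
    {"dp": [0,0,0],"yaw": 0.01},
    {"dp": [0,0,0],"yaw": 0},
    {"dp": [0,0,0],"yaw": 0},
  ],
)

```text
time: 14.0
tool_pos: [0.5738, 0.0115, 0.0286]
eef_rot: [-0.001, 0.944, 0.329, 0.0]
force: [1.3, -0.2, -1.2]
finger_gap: 0.0354
```

```bash
python3 pl.py
```

```text
t 14.0 p [0.5738 0.0115 0.0286] thy -51.57 F [ 1.3 -0.2 -1.2] gap 35.37 q [-0.37  0.83  0.49  1.88 -0.66  0.6  -0.35]
```

play_rows(
  deltas=[
    {"dp": [0.2,0,0],"yaw": 0.03},
    {"dp": [0,0,0],"yaw": 0.02},
    {"dp": [0,0,0],"yaw": 0},
  ],
  squeeze=8,
)

```text
time: 14.38
tool_pos: [0.5747, 0.012, 0.0286]
eef_rot: [-0.001, 0.953, 0.304, -0.001]
force: [0.4, -0.8, 0.1]
finger_gap: 0.0353
```

play_rows(
  deltas=[
    {"dp": [-0.3,0,0],"yaw": -0.05},
    {"dp": [0,0,0],"yaw": -0.04},
    {"dp": [0,0,0],"yaw": 0},
  ],
)

```text
time: 14.75
tool_pos: [0.5737, 0.0115, 0.0286]
eef_rot: [-0.001, 0.938, 0.347, 0.001]
force: [0.4, -0.5, -1.1]
finger_gap: 0.0353
```

play_rows(
  deltas=[
    {"dp": [0.1,0,0],"yaw": 0.03},
    {"dp": [0,0,0],"yaw": 0.02},
    {"dp": [0,0,0],"yaw": 0},
    {"dp": [0,0,0],"yaw": 0},
  ],
)

```text
time: 15.25
tool_pos: [0.5743, 0.0119, 0.0286]
eef_rot: [-0.001, 0.947, 0.322, 0.0]
force: [0.2, -1.2, -0.7]
finger_gap: 0.035
```

```bash
python3 pl.py
```

```text
t 15.25 p [0.5743 0.0119 0.0286] thy -52.41 F [ 0.2 -1.2 -0.7] gap 34.98 q [-0.37  0.83  0.49  1.88 -0.67  0.6  -0.36]
```

Diagonal 1 reads a stable gap of about 35.2 mm, so the reading is about 32.6 mm. I release, turn and regrip the thumb block.

play_rows(
  deltas=[
    {"dp": [0,0,0],"yaw": 0},
    {"dp": [0,0,0],"yaw": 0},
    {"dp": [0,0,-1.0],"yaw": 0},
    {"dp": [0,0,-1.5],"yaw": 0},
    {"dp": [0,0,-1.0],"yaw": 0},
  ],
  grip=0,
)

```text
time: 15.88
tool_pos: [0.5734, 0.0131, 0.0655]
eef_rot: [-0.002, 0.947, 0.322, -0.0]
force: [-0.6, -0.5, -0.5]
finger_gap: 0.0817
```

```bash
python3 -c "
from h import *
grab('side','s5');grab('top','t5')"; python3 pl.py .5658 .0223 .065 38
```

```text
t 15.97 p [0.574  0.0131 0.0658] thy -52.45 F [-0.1 -0.3  0.4] gap 89.76 q [-0.4   0.78  0.54  1.86 -0.63  0.68 -0.4 ]
9
[{"dp": [-0.01, -0.14, 0.01], "yaw": -0.175}, {"dp": [0.01, -0.14, 0.01], "yaw": -0.175}, {"dp": [0.04, -0.13, 0.01], "yaw": -0.175}, {"dp": [0.06, -0.12, 0.01], "yaw": -0.175}, {"dp": [0.08, -0.11, 0.01], "yaw": -0.175}, {"dp": [0.1, -0.1, 0.01], "yaw": -0.175}, {"dp": [0.11, -0.08, 0.01], "yaw": -0.175}, {"dp": [0.12, -0.06, 0.01], "yaw": -0.175}]
[{"dp": [0.13, -0.03, 0.01], "yaw": -0.175}]
```

play_rows(
  deltas=[
    {"dp": [0,-0.15,0],"yaw": -0.175},
    {"dp": [0,-0.15,0],"yaw": -0.175},
    {"dp": [0,-0.1,0],"yaw": -0.175},
    {"dp": [0.05,-0.1,0],"yaw": -0.175},
    {"dp": [0.1,-0.1,0],"yaw": -0.175},
    {"dp": [0.1,-0.1,0],"yaw": -0.175},
    {"dp": [0.1,-0.1,0],"yaw": -0.175},
    {"dp": [0.1,-0.05,0],"yaw": -0.15},
  ],
  grip=110,
)

```text
time: 16.98
tool_pos: [0.5656, 0.0209, 0.066]
eef_rot: [-0.001, 0.508, 0.861, 0.001]
force: [0.5, -1.2, 0.7]
finger_gap: 0.0535
```

play_rows(
  deltas=[
    {"dp": [0.1,0,0],"yaw": -0.07},
    {"dp": [0,0,0],"yaw": 0},
    {"dp": [0,0,0],"yaw": 0},
  ],
)

```text
time: 17.35
tool_pos: [0.5647, 0.0215, 0.0659]
eef_rot: [-0.001, 0.477, 0.879, 0.001]
force: [-0.9, -0.7, -0.0]
finger_gap: 0.0532
```

```bash
python3 pl.py .5658 .0223 .028 38
```

```text
t 17.35 p [0.5647 0.0215 0.0659] thy 33.01 F [-0.9 -0.7 -0. ] gap 53.23 q [-0.17  0.7   0.14  1.88 -0.17  0.57  0.65]
1
[{"dp": [0.01, 0.14, 3.79], "yaw": -0.087}]
```

play_rows(
  deltas=[
    {"dp": [0,0.1,1.2],"yaw": -0.087},
    {"dp": [0,0,1.5],"yaw": 0},
    {"dp": [0,0,0.7],"yaw": 0},
    {"dp": [0,0,0],"yaw": 0},
    {"dp": [0,0,0],"yaw": 0},
  ],
)

```text
time: 17.98
tool_pos: [0.5656, 0.0219, 0.0302]
eef_rot: [-0.001, 0.44, 0.898, 0.001]
force: [-0.3, 0.6, 0.6]
finger_gap: 0.0534
```

```bash
python3 pl.py .5658 .0223 .028 38
```

```text
t 17.98 p [0.5656 0.0219 0.0302] thy 37.77 F [-0.3  0.6  0.6] gap 53.4 q [-0.15  0.76  0.1   1.89 -0.15  0.5   0.71]
1
[{"dp": [0.02, 0.04, 0.22], "yaw": -0.004}]
```

play_rows(
  deltas=[
    {"dp": [0,0,0.15],"yaw": 0},
    {"dp": [0,0,0],"yaw": 0},
    {"dp": [0,0,0],"yaw": 0},
    {"dp": [0,0,0],"yaw": 0},
  ],
  grip=255,
  squeeze=20,
)

```text
time: 18.48
tool_pos: [0.5635, 0.02, 0.0294]
eef_rot: [-0.002, 0.441, 0.898, -0.001]
force: [-2.9, -2.3, 4.0]
finger_gap: 0.0179
```

play_rows(
  deltas=[
    {"dp": [0.6,0,0],"yaw": 0},
    {"dp": [0.7,0,0],"yaw": 0},
    {"dp": [0.6,0,0],"yaw": 0},
    {"dp": [0,0,0],"yaw": 0},
  ],
)

```text
time: 18.98
tool_pos: [0.5529, 0.0347, 0.0297]
eef_rot: [-0.0, 0.441, 0.898, -0.001]
force: [0.4, -1.2, -0.8]
finger_gap: 0.0179
```

```bash
python3 pl.py .5658 .0223 .028 38
```

```text
t 18.98 p [0.5529 0.0347 0.0297] thy 37.69 F [ 0.4 -1.2 -0.8] gap 17.9 q [-0.18  0.75  0.11  1.92 -0.16  0.47  0.69]
1
[{"dp": [-1.77, 0.26, 0.17], "yaw": -0.005}]
```

play_rows(
  deltas=[
    {"dp": [0.5,0,0],"yaw": 0},
    {"dp": [0.4,0,0],"yaw": 0},
    {"dp": [0,0,0],"yaw": 0},
    {"dp": [0,0,0],"yaw": 0},
  ],
)

```text
time: 19.48
tool_pos: [0.5469, 0.0424, 0.0296]
eef_rot: [-0.0, 0.441, 0.898, -0.001]
force: [1.1, -2.3, -0.2]
finger_gap: 0.0179
```

```bash
python3 pl.py .5658 .0223 .028 38; python3 - <<'E'
from h import *
a=grab('side','s6');b=grab('top','t6')
c=cv2.resize(a[190:300,240:380],None,fx=4,fy=4,interpolation=cv2.INTER_CUBIC)
d=cv2.resize(cv2.imread('pics/t5.png')[200:310,250:380],None,fx=2.7,fy=2.7)
o=np.zeros((740,560,3),np.uint8);o[:440,:560]=c;o[442:739,:351]=d;cv2.imwrite('pics/c6.png',o[:600])
cv2.imwrite('pics/c6.png',np.c_[c[:,:440],np.r_[d,np.zeros((143,351,3),np.uint8)]])
E
```

```text
t 19.48 p [0.5469 0.0424 0.0296] thy 37.71 F [ 1.1 -2.3 -0.2] gap 17.91 q [-0.2   0.75  0.11  1.94 -0.16  0.46  0.68]
1
[{"dp": [-2.74, 0.27, 0.16], "yaw": -0.005}]Traceback (most recent call last):
  File "<stdin>", line 6, in <module>
    res = self.concatenate(tuple(objs), axis=axis)
ValueError: all the input array dimensions except for the concatenation axis must match exactly, but along dimension 1, the array at index 0 has size 440 and the array at index 1 has size 351
```

View pics/c6.png

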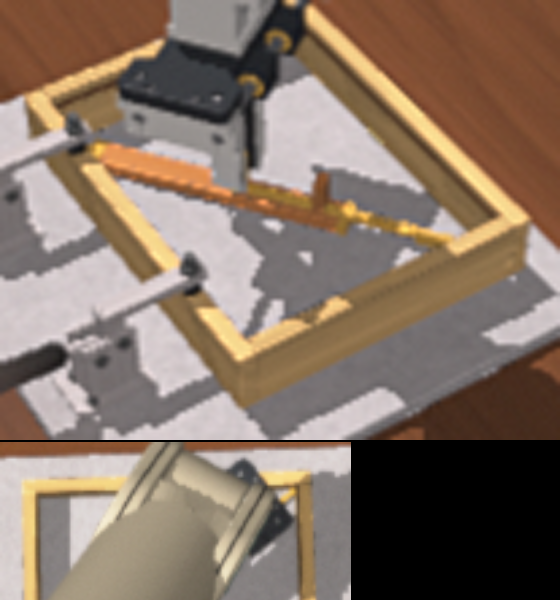

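The slide nose has left the far right corner and the rule is short again (about 5 mm reading). I lift it and turn to the other diagonal.

play_rows(
  deltas=[
    {"dp": [0,0,-1.5],"yaw": 0},
    {"dp": [0,0,-3.0],"yaw": 0},
    {"dp": [0,0,-3.0],"yaw": 0},
    {"dp": [0,0,-1.0],"yaw": 0},
  ],
)

```text
time: 20.08
tool_pos: [0.546, 0.0443, 0.1182]
eef_rot: [-0.002, 0.441, 0.898, -0.001]
force: [-0.3, 0.5, -2.0]
finger_gap: 0.0176
```

```bash
python3 pl.py .5653 .032 .115 -35.3
```

```text
t 20.07 p [0.546  0.0443 0.1182] thy 37.69 F [-0.3  0.5 -2. ] gap 17.62 q [-0.23  0.61  0.15  1.89 -0.14  0.66  0.66]
7
[{"dp": [-0.31, 0.11, 0.05], "yaw": 0.182}, {"dp": [-0.28, 0.16, 0.05], "yaw": 0.182}, {"dp": [-0.25, 0.21, 0.05], "yaw": 0.182}, {"dp": [-0.21, 0.25, 0.05], "yaw": 0.182}, {"dp": [-0.16, 0.29, 0.05], "yaw": 0.182}, {"dp": [-0.1, 0.31, 0.05], "yaw": 0.182}, {"dp": [-0.04, 0.32, 0.05], "yaw": 0.182}]
```

play_rows(
  deltas=[
    {"dp": [-0.3,0.1,0],"yaw": 0.182},
    {"dp": [-0.3,0.15,0],"yaw": 0.182},
    {"dp": [-0.25,0.2,0],"yaw": 0.182},
    {"dp": [-0.2,0.25,0],"yaw": 0.182},
    {"dp": [-0.15,0.3,0],"yaw": 0.182},
    {"dp": [-0.1,0.3,0],"yaw": 0.182},
    {"dp": [-0.05,0.3,0],"yaw": 0.17},
    {"dp": [0,0,0],"yaw": 0},
  ],
)

```text
time: 21.08
tool_pos: [0.5609, 0.0375, 0.1176]
eef_rot: [-0.006, 0.894, 0.449, -0.003]
force: [0.1, 0.5, -1.5]
finger_gap: 0.0178
```

```bash
python3 pl.py .5653 .032 .115 -35.3
```

```text
t 21.07 p [0.5609 0.0375 0.1176] thy -36.64 F [ 0.1  0.5 -1.5] gap 17.77 q [-0.43  0.68  0.51  1.85 -0.48  0.75 -0.29]
1
[{"dp": [-0.18, 0.68, 0.26], "yaw": -0.023}]
```

play_rows(
  deltas=[
    {"dp": [-0.2,0.6,0.5],"yaw": -0.023},
    {"dp": [0,0,1.5],"yaw": 0},
    {"dp": [0,0,1.5],"yaw": 0},
    {"dp": [0,0,0.5],"yaw": 0},
    {"dp": [0,0,0],"yaw": 0},
  ],
)

```text
time: 21.7
tool_pos: [0.5627, 0.0331, 0.0735]
eef_rot: [-0.008, 0.886, 0.463, -0.004]
force: [-0.3, -0.0, -1.3]
finger_gap: 0.0178
```

```bash
python3 pl.py .5653 .032 .0287 -35.3; python3 - <<'E'
from h import *
a=grab('side','s7');b=grab('top','t7')
c=cv2.resize(a[180:300,240:390],None,fx=5.2,fy=5,interpolation=cv2.INTER_CUBIC)
cv2.imwrite('pics/c7.png',c)
E
```

```text
t 21.7 p [0.5627 0.0331 0.0735] thy -34.87 F [-0.3 -0.  -1.3] gap 17.79 q [-0.39  0.74  0.46  1.87 -0.52  0.66 -0.22]
1
[{"dp": [0.05, 0.28, 4.48], "yaw": 0.008}]
```

View pics/c7.png

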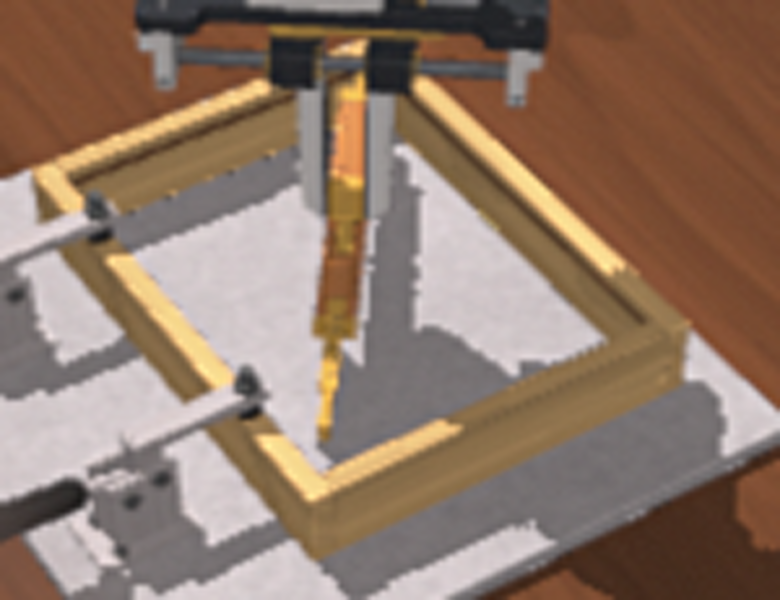

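Picture: the rule hangs over diagonal 2, its slide nose at (323,440) inside the near right corner area. I lower it.

play_rows(
  deltas=[
    {"dp": [0,0.2,1.0],"yaw": 0.008},
    {"dp": [0,0,1.5],"yaw": 0},
    {"dp": [0,0,0.6],"yaw": 0},
    {"dp": [0,0,0],"yaw": 0},
  ],
)

```text
time: 22.3
tool_pos: [0.5649, 0.0325, 0.0412]
eef_rot: [-0.007, 0.888, 0.459, -0.003]
force: [1.1, 0.3, -1.1]
finger_gap: 0.0177
```

```bash
python3 pl.py .5653 .032 .0287 -35.3
```

```text
t 22.3 p [0.5649 0.0325 0.0412] thy -35.33 F [ 1.1  0.3 -1.1] gap 17.67 q [-0.36  0.79  0.42  1.88 -0.56  0.6  -0.2 ]
1
[{"dp": [-0.02, 0.06, 1.25], "yaw": -0.001}]
```

play_rows(
  deltas=[
    {"dp": [0,0,0.8],"yaw": 0},
    {"dp": [0,0,0.3],"yaw": 0},
    {"dp": [0,0,0.1],"yaw": 0},
    {"dp": [0,0,0],"yaw": 0},
  ],
)

```text
time: 22.8
tool_pos: [0.5652, 0.0323, 0.0298]
eef_rot: [-0.007, 0.888, 0.459, -0.002]
force: [-0.8, -0.5, -1.1]
finger_gap: 0.0176
```

```bash
python3 pl.py .5653 .032 .0287 -35.3
```

```text
t 22.8 p [0.5652 0.0323 0.0298] thy -35.34 F [-0.8 -0.5 -1.1] gap 17.62 q [-0.35  0.8   0.4   1.89 -0.57  0.58 -0.19]
1
[{"dp": [-0.02, 0.02, 0.11], "yaw": -0.001}]
```

play_rows(
  deltas=[
    {"dp": [0,0,0.1],"yaw": 0},
    {"dp": [0,0,0],"yaw": 0},
    {"dp": [0,0,0],"yaw": 0},
    {"dp": [0,0,-1.0],"yaw": 0},
    {"dp": [0,0,-2.0],"yaw": 0},
    {"dp": [0,0,-0.8],"yaw": 0},
  ],
  grip=110,
)

```text
time: 23.55
tool_pos: [0.5661, 0.0319, 0.0685]
eef_rot: [-0.007, 0.888, 0.459, -0.002]
force: [-0.0, -1.1, -0.2]
finger_gap: 0.0537
```

```bash
python3 pl.py .5493 .0099 .068 54.7
```

```text
t 23.55 p [0.5661 0.0319 0.0685] thy -35.35 F [-0.  -1.1 -0.2] gap 53.74 q [-0.38  0.75  0.45  1.87 -0.53  0.65 -0.22]
9
[{"dp": [-0.31, -0.01, 0.01], "yaw": -0.175}, {"dp": [-0.3, -0.06, 0.01], "yaw": -0.175}, {"dp": [-0.29, -0.12, 0.01], "yaw": -0.175}, {"dp": [-0.26, -0.16, 0.01], "yaw": -0.175}, {"dp": [-0.23, -0.21, 0.01], "yaw": -0.175}, {"dp": [-0.19, -0.24, 0.01], "yaw": -0.175}, {"dp": [-0.14, -0.27, 0.01], "yaw": -0.175}, {"dp": [-0.09, -0.29, 0.01], "yaw": -0.175}]
[{"dp": [-0.04, -0.3, 0.01], "yaw": -0.175}]
```

play_rows(
  deltas=[
    {"dp": [-0.3,0,0],"yaw": -0.178},
    {"dp": [-0.3,-0.05,0],"yaw": -0.178},
    {"dp": [-0.3,-0.1,0],"yaw": -0.178},
    {"dp": [-0.25,-0.15,0],"yaw": -0.178},
    {"dp": [-0.25,-0.2,0],"yaw": -0.178},
    {"dp": [-0.2,-0.25,0],"yaw": -0.178},
    {"dp": [-0.15,-0.25,0],"yaw": -0.178},
    {"dp": [-0.1,-0.3,0],"yaw": -0.175},
  ],
  grip=0,
)

```text
time: 24.55
tool_pos: [0.5529, 0.0108, 0.0708]
eef_rot: [-0.005, 0.352, 0.936, 0.003]
force: [-0.5, 0.4, -0.7]
finger_gap: 0.0939
```

play_rows(
  deltas=[
    {"dp": [0,-0.3,0],"yaw": -0.12},
    {"dp": [0,0,0],"yaw": 0},
    {"dp": [0,0,0],"yaw": 0},
  ],
)

```text
time: 24.92
tool_pos: [0.5508, 0.0078, 0.0712]
eef_rot: [-0.004, 0.295, 0.956, 0.003]
force: [0.0, 0.1, -0.3]
finger_gap: 0.0939
```

```bash
python3 pl.py .5493 .0099 .0285 54.7;  python3 - <<'E'
from h import *
a=grab('side','s8');b=grab('top','t8')
c=cv2.resize(a[180:300,240:390],None,fx=5.2,fy=5,interpolation=cv2.INTER_CUBIC)
cv2.imwrite('pics/c8.png',c)
E
```

```text
t 24.93 p [0.5508 0.0078 0.0712] thy 55.7 F [ 0.   0.1 -0.3] gap 93.89 q [-0.07  0.68  0.01  1.91 -0.03  0.56  0.94]
1
[{"dp": [0.25, 0.09, 4.27], "yaw": 0.017}]
```

View pics/c8.png

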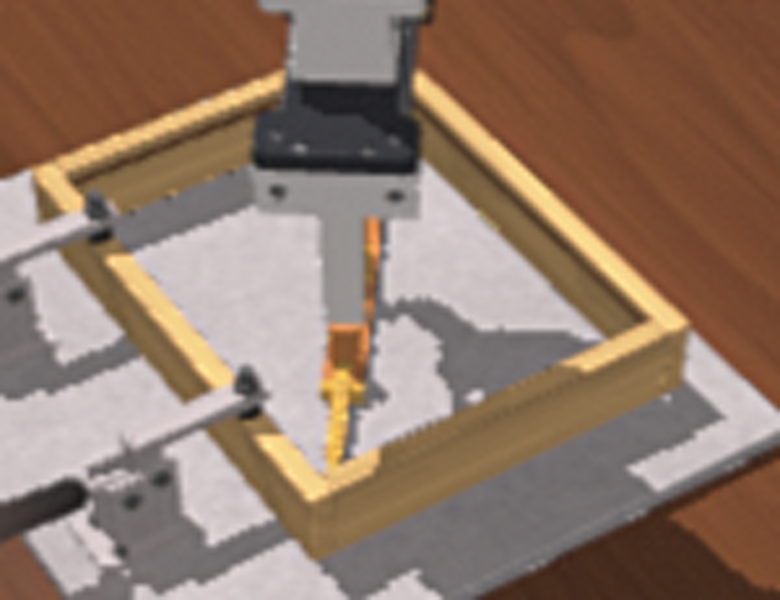

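The rule lies flat on diagonal 2 with its slide nose near (335,460), and the fingers are in line. I lower and squeeze.

play_rows(
  deltas=[
    {"dp": [0.25,0.1,1.2],"yaw": 0.017},
    {"dp": [0,0,1.6],"yaw": 0},
    {"dp": [0,0,1.0],"yaw": 0},
    {"dp": [0,0,0.3],"yaw": 0},
    {"dp": [0,0,0],"yaw": 0},
    {"dp": [0,0,0],"yaw": 0},
  ],
)

```text
time: 25.78
tool_pos: [0.5483, 0.0112, 0.0262]
eef_rot: [-0.005, 0.303, 0.953, 0.003]
force: [0.6, 0.9, 0.5]
finger_gap: 0.0939
```

```bash
python3 pl.py .5493 .0099 .0285 54.7
```

```text
t 25.77 p [0.5483 0.0112 0.0262] thy 54.68 F [0.6 0.9 0.5] gap 93.9 q [-0.07  0.75  0.01  1.93 -0.04  0.47  0.92]
1
[{"dp": [-0.16, -0.04, -0.23], "yaw": -0.0}]
```

play_rows(
  deltas=[
    {"dp": [-0.1,0,-0.25],"yaw": 0},
    {"dp": [0,0,0],"yaw": 0},
    {"dp": [0,0,0],"yaw": 0},
    {"dp": [0,0,0],"yaw": 0},
    {"dp": [0,0,0],"yaw": 0},
    {"dp": [0,0,0],"yaw": 0},
    {"dp": [0,0,0],"yaw": 0},
  ],
  grip=255,
  squeeze=5,
)

```text
time: 26.65
tool_pos: [0.5486, 0.0087, 0.0298]
eef_rot: [-0.005, 0.304, 0.953, 0.002]
force: [-0.6, -1.6, 1.1]
finger_gap: 0.0375
```

play_rows(
  deltas=[
    {"dp": [0,0,0],"yaw": 0.02},
    {"dp": [0,0,0],"yaw": 0.01},
    {"dp": [0,0,0],"yaw": 0},
    {"dp": [0,0,0],"yaw": 0},
  ],
  squeeze=7,
)

```text
time: 27.15
tool_pos: [0.548, 0.0085, 0.0298]
eef_rot: [-0.006, 0.318, 0.948, 0.001]
force: [-1.4, -2.1, 1.1]
finger_gap: 0.0366
```

play_rows(
  deltas=[
    {"dp": [0,0,0],"yaw": -0.03},
    {"dp": [0,0,0],"yaw": -0.03},
    {"dp": [0,0,0],"yaw": 0},
    {"dp": [0,0,0],"yaw": 0},
  ],
)

```text
time: 27.65
tool_pos: [0.5474, 0.0089, 0.0297]
eef_rot: [-0.006, 0.289, 0.957, 0.002]
force: [-1.6, -1.9, 2.2]
finger_gap: 0.0362
```

play_rows(
  deltas=[
    {"dp": [0,0,0],"yaw": 0.02},
    {"dp": [0,0,0],"yaw": 0.01},
    {"dp": [0,0,0],"yaw": 0},
    {"dp": [0,0,0],"yaw": 0},
  ],
)

```text
time: 28.15
tool_pos: [0.5478, 0.0087, 0.0298]
eef_rot: [-0.006, 0.303, 0.953, 0.001]
force: [-0.7, -2.1, 2.0]
finger_gap: 0.0364
```

```bash
python3 pl.py
```

```text
t 28.15 p [0.5478 0.0087 0.0298] thy 54.69 F [-0.7 -2.1  2. ] gap 36.45 q [-0.07  0.75  0.01  1.93 -0.03  0.48  0.92]
```

Now the same second rock at 8 N, as on diagonal 1.

play_rows(
  deltas=[
    {"dp": [0.2,0,0],"yaw": 0.03},
    {"dp": [0,0,0],"yaw": 0.02},
    {"dp": [0,0,0],"yaw": 0},
  ],
  squeeze=8,
)

```text
time: 28.52
tool_pos: [0.5473, 0.0091, 0.0298]
eef_rot: [-0.005, 0.328, 0.944, 0.001]
force: [-0.9, -1.7, 0.4]
finger_gap: 0.0373
```

play_rows(
  deltas=[
    {"dp": [-0.3,0,0],"yaw": -0.05},
    {"dp": [0,0,0],"yaw": -0.04},
    {"dp": [0,0,0],"yaw": 0},
  ],
)

```text
time: 28.9
tool_pos: [0.5478, 0.0087, 0.0296]
eef_rot: [-0.007, 0.284, 0.959, 0.002]
force: [-1.5, -0.3, 2.2]
finger_gap: 0.0368
```

play_rows(
  deltas=[
    {"dp": [0.1,0,0],"yaw": 0.03},
    {"dp": [0,0,0],"yaw": 0.02},
    {"dp": [0,0,0],"yaw": 0},
    {"dp": [0,0,0],"yaw": 0},
  ],
)

```text
time: 29.4
tool_pos: [0.5478, 0.0086, 0.0296]
eef_rot: [-0.006, 0.308, 0.951, 0.001]
force: [-1.0, -1.3, 1.4]
finger_gap: 0.0364
```

```bash
python3 pl.py
```

```text
t 29.4 p [0.5478 0.0086 0.0296] thy 54.1 F [-1.  -1.3  1.4] gap 36.41 q [-0.07  0.75  0.02  1.93 -0.04  0.47  0.92]
```

Diagonal 2's gap is about 36.4 mm against 35.2 mm, so the lengths differ by about 1.2 mm. That is well inside 4 mm, and the mean reading matches a square frame's 31.5 mm, so neither nose hung up and no push is needed. I release and back off.

play_rows(
  deltas=[
    {"dp": [0,0,0],"yaw": 0},
    {"dp": [0,0,0],"yaw": 0},
    {"dp": [0,0,0],"yaw": 0},
    {"dp": [0,0,-1.0],"yaw": 0},
    {"dp": [0,0,-2.5],"yaw": 0},
    {"dp": [0,0,-4.0],"yaw": 0},
    {"dp": [0,0,-5.0],"yaw": 0},
    {"dp": [0,0,-5.0],"yaw": 0},
  ],
  grip=0,
)

```text
time: 30.4
tool_pos: [0.5486, 0.009, 0.2088]
eef_rot: [-0.008, 0.308, 0.951, 0.002]
force: [0.2, -0.2, 0.4]
finger_gap: 0.0938
```

```bash
python3 pl.py .40 -.38 .2 54.7 polar
```

```text
t 30.4 p [0.5486 0.009  0.2088] thy 54.07 F [ 0.2 -0.2  0.4] gap 93.79 q [-0.08  0.49  0.03  1.79 -0.03  0.88  0.91]
7
[{"dp": [-3.41, -5.04, 0.13], "yaw": -0.002}, {"dp": [-2.83, -5.39, 0.13], "yaw": -0.002}, {"dp": [-2.2, -5.68, 0.13], "yaw": -0.002}, {"dp": [-1.55, -5.9, 0.13], "yaw": -0.002}, {"dp": [-0.88, -6.04, 0.13], "yaw": -0.002}, {"dp": [-0.2, -6.1, 0.13], "yaw": -0.002}, {"dp": [0.49, -6.09, 0.13], "yaw": -0.002}]
```

play_rows(
  deltas=[
    {"dp": [-3.4,-5.0,0],"yaw": 0},
    {"dp": [-2.8,-5.4,0],"yaw": 0},
    {"dp": [-2.2,-5.7,0],"yaw": 0},
    {"dp": [-1.5,-5.9,0],"yaw": 0},
    {"dp": [-0.9,-6.0,0],"yaw": 0},
    {"dp": [-0.2,-5.0,0],"yaw": 0},
    {"dp": [0.2,-2.5,0],"yaw": 0},
    {"dp": [0,0,0],"yaw": 0},
  ],
)

```text
time: 31.4
tool_pos: [0.4309, -0.3522, 0.2168]
eef_rot: [0.003, 0.307, 0.952, 0.004]
force: [0.8, 0.8, 0.7]
finger_gap: 0.0941
```

```bash
python3 - <<'E'
from fr import *
from pl import show
show()
b=grab('top','t9'); a=grab('side','s9')
for im in (cv2.imread('pics/top0.png'),b):
    L,C=frame(im); c=list(C.values()); print([v.round(4) for v in c],[round(float(np.linalg.norm(c[i]-c[j])),4) for i,j in((0,3),(1,2))])
hsv=cv2.cvtColor(b,cv2.COLOR_BGR2HSV)
cc=cv2.resize(b[195:325,240:390],None,fx=5.2,fy=4.6,interpolation=cv2.INTER_CUBIC); cv2.imwrite('pics/c9.png',cc)
E
```

```text
t 31.4 p [ 0.4309 -0.3522  0.2168] thy 54.26 F [0.8 0.8 0.7] gap 94.09 q [ 0.6   0.48  0.06  1.77 -0.05  0.89  1.63]
[array([0.4522, 0.1531], dtype=float32), array([ 0.4611, -0.1117], dtype=float32), array([0.6557, 0.1544], dtype=float32), array([ 0.6644, -0.1067], dtype=float32)] [0.3355, 0.3297]
[array([0.453 , 0.1531], dtype=float32), array([ 0.4608, -0.1121], dtype=float32), array([0.6557, 0.1544], dtype=float32), array([ 0.6643, -0.1066], dtype=float32)] [0.3348, 0.3302]
```

View pics/c9.png

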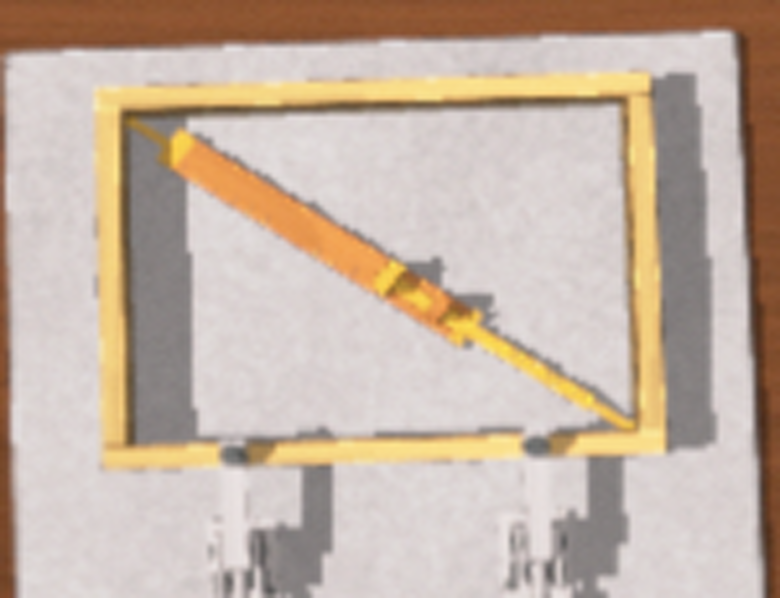

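```bash
python3 -c "
from plant import manip
print(manip.job_done())"
```

```text
the job is handed in; nothing more can be done
None
```

I measured both diagonals inside the frame, found them equal to within about 1.2 mm, and did not push the frame because that is inside the 4 mm limit.

- **Diagonals:** I measured near left to far right first, then near right to far left, squeezing the blocks with 5 to 8 N and rocking the rule each way.
    - The first had a block gap of about 35.2 mm, so a reading of about 32.6 mm. The second had about 36.4 mm, so about 31.4 mm.
    - Their mean fits the 31.5 mm a square frame should read, so neither nose hung up short of its corner.
- **Final state:** The last picture shows the rule flat inside the frame with both noses in the second pair of corners. The frame had not visibly moved, and the arm was clear. The job was handed in at about 31.5 s. I kept the arm away from the hammer, glue, tacks and stone but did not check them in a final picture.
- **Disagreement:** A coarse camera estimate from the outer wall tops (about 2.4 mm per pixel) gave a 5 to 6 mm difference. That estimate also showed the two equal walls differing by about 4 mm, so I trusted the rule instead.

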